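# Hang a lipped parts bin on the notched rail

### The arm

A 6-joint arm with a two-finger parallel gripper is mounted at the origin on the work surface; the furniture and walls round the work are solid. World frame = base frame: x ahead of the robot, y to its left, z up, the work surface at z = 0. Lengths are in m, angles in rad, forces in N, time in s.
With the tool pointing down it reaches from about 0.325 to 0.775 m from the base axis. Payload 5.5 kg.
Tool frame: the origin (TCP) lies between the finger pads; the fingertips stand 8 mm ahead of it and the grasp point (between the pads) lies 11 mm behind it (tcp_to_tips is the distance from the TCP to the fingertips, in m); z points along the fingers, y is the line along which they close (so a half turn about z gives the same grasp; the last joint's range is limited). The gripper opens to 88 mm and grips with 3 to 60 N. Pads are 20 mm wide; open, the fingers measure 115 mm over their backs; the gripper's body (75 mm by 178 mm) begins 61 mm behind the grasp point.
Start: joints at [-1.181, 0.091, 1.231, -0, 1.82, -0.057], TCP at [0.259, -0.541, 0.231] pointing down, gripper open.
Joint ranges: [-2.87, 2.87], [-0.86, 2.18], [0.17, 2.46], [-1.51, 4.65], [0.06, 2.69], [-2.65, 2.65]. Speed limits (rad/s): [2.57, 2.57, 3.01, 3.14, 3.14, 3.14].

### API

Orientations are given as a unit quaternion [w, x, y, z].
In Python, from bench import * gives the robot as it stands. Calls block until the motion is done:
- move_to(position, orientation): joint-space move of the TCP to a pose.
- move_l(position, speed=0.15, orientation=None): straight line of the TCP; orientation=None keeps the orientation; speed is the mean speed in m/s.
- movej(angles): joint-space move.
- gripper_open() and close(): open the fingers fully, or close them until they stop; the grip force is fixed at half the most.
- hold(seconds).
- inverse_kinematics(position, orientation): joint angles nearest the present ones, or None.
- state(): the state.
- get_image(name): name is "scene" or "side" or "wrist"; returns a dict with "frame" (420x560x3 uint8, blue, green, red), "depth" (420x560 float32, m along the optical axis (not along the pixel's ray), 0 where there is no reading), "camera_matrix" (3x3 intrinsics, pixels), "view" (4x4, takes a point from world to camera coordinates). Camera axes: x right, y up, looking along -z (the intrinsics and any distortion apply to the point x, -y, -z); pixel columns grow to the right and rows downward; lengths in m; the calibration is good to about 2 mm. A picture is of the moment at which its call begins.
A pose or a line that the arm cannot do raises IKError and nothing moves.
- job_done(): hands the job in; it is judged then, once.
The state is a dict: "time": time; "joint_pos": joint angles; "dq": joint speeds; "joint_torque": joint torques, N m; "ee_pos": TCP position; "ee_rot": TCP orientation; "ft_force": force on the tool from outside, world axes, zero at the start; "moment": the same for the moment, N m; "finger_gap": finger opening in m; "finger_force": force on a finger pad.
Only numpy, scipy, OpenCV 4.12 (cv2) and the standard library are available. Lean on these libraries where they do the work, as an engineer would, in place of code of your own. Each camera call takes 0.05 s, during which the arm holds its last target. There are 200 camera calls.

### The job

Lift the blue parts bin by its black grip plate and hang its lip over the yellow rail, beside the notch in the rail's top edge. Then slide the hanging bin gently along the rail until it drops fully home in the notch, and let go. Do not force the bin against the rail, keep both watch cases in it and leave the jar, the tin and the felt cone alone.

Things in the scene. Friction and masses are not known exactly. Their poses are not given: they have to be found in the camera images.
- bin: Blue open bin, 80 (x) x 120 (y) x 65 mm, 0.11 to 0.18 kg plus two watch cases of 35 g; origin: centre of its underside, +z up, +x to its lipped back. On the middle a black upright grip plate, 36 (x) x 12 (y) mm, up to z = 105; above the rim (z = 65) it can be pinched along y. Pushed along loosely by the plate it may roll and jam: keep hold, press lightly; over the notch that load vanishes.
- bin_lip (a point): On the bin: middle of its lip's lower edge, at bin (51, 0, 44) mm. The lip (3 mm thick, 90 mm wide) hangs from a flange whose underside is at bin z = 62; the slot between back wall (outer face x = 40) and lip is 9.5 mm wide. In the slot's middle, under the flange, is a rib, 30 mm wide in y, underside at bin z = 56.
- panel: Grey louvred panel fixed on the bench, 290 mm wide (y), 165 mm high; origin: at bench height, middle of its front face, which looks to its own -x (the robot); +y is leftward along the rail. The slot fits over the rail with the level bin's origin at panel x = -57.5 to -53 mm (at -53 its back wall touches the rail). Let go on the rail, the bin sags forward about 5 degrees and stays hung.
- rail_mid (a point): Fixed point at panel (-10.5, 0, 150) mm: height of the top edge of the slippery yellow rail, 5 mm thick, 230 long, 8 mm gap behind it, free 40 mm deep. The centre of its one notch (36 mm wide, 9 deep) is up to 25 mm left or right of this point: look or feel. Rib on the rail: lip point at z = 138; home 132. Sliding takes 1 to 4 N; in the notch the bin is stopped (6 mm play): stay under 10 N.
- case_a: steel watch case, ring about 46 mm wide and 14 mm high, lying in the bin's left (+y) compartment; origin: centre of its underside
- case_b: steel watch case, ring about 46 mm wide and 14 mm high, lying in the bin's right (-y) compartment; origin: centre of its underside
- jar: glass powder jar with red lid, 57 mm wide, 64 mm high, a bystander; origin: centre of its underside
- tin: round paste tin, 69 mm wide, 28 mm high, a bystander; origin: centre of its underside
- cone: upright grey felt cone, 30 mm wide, 48 mm high, a bystander; origin: centre of its underside
Mind the look-alikes: they are no part of the job. There is more than one size of the bin; the job needs the smallest.

How it is judged:
On the way:
1. the bin hangs on the rail beside the notch: its lip is behind the rail and its rib rides on the rail's top edge (z of bin_lip in the frame of panel between 0.136 and 0.1415 m and x of bin_lip in the frame of panel between -0.0085 and 0.001 m and angle between bin's own z axis and vertical below 0.15 rad and contact force between bin and panel above 0.8 N), for 0.2 s.
At the end, for the whole second after the job is handed in: The bin hangs at rest on the rail, lip behind it, rib down in the notch: in the panel's frame the lip point is 129 to 134.5 mm high (home 132), 0 to 8 mm in front of the face and within 32 mm of the middle; tilt under 0.13 rad; both watch cases in it (origins within 60 mm of the bin's) (z of bin_lip in the frame of panel between 0.129 and 0.1345 m and x of bin_lip in the frame of panel between -0.0085 and 0.001 m and y of bin_lip in the frame of panel between -0.032 and 0.032 m and angle between bin's own z axis and vertical below 0.13 rad and linear speed of bin below 0.02 m/s and distance between each of case_a, case_b and bin below 0.06 m); the robot touches nothing.
It fails at once if the bin is forced against the rail or panel with more than 50 N (contact force between bin and panel above 50 N).
It fails at once if the jar is moved by more than 15 mm (distance of jar from where it was at the start of the episode above 0.015 m).
It fails at once if the tin is moved by more than 15 mm (distance of tin from where it was at the start of the episode above 0.015 m).
It fails at once if the felt cone is moved by more than 15 mm (distance of cone from where it was at the start of the episode above 0.015 m).
It fails at once if a watch case leaves the bin (distance between any of case_a, case_b and bin above 0.08 m).
It also fails if it takes over 56 s, if anything falls off the work surface, if the arm or the gripper's body presses on something with over 40 N, if the wrist force passes 120 N, or if a joint passes its speed limit or range.

## Working session

There is one attempt and no reset: what is moved stays moved. The work goes in short steps, each a Python script; the robot and the scene stay as the last script left them, time stands still between calls to the robot, and variables do not carry over. Pictures are saved under pics/ and viewed, at most 10 in all, crops included, and the job is handed in when it is done.

```bash
mkdir -p pics; ls
cat > h.py <<'E'
from bench import *
import numpy as np, cv2
def cloud(im):
    d=im["depth"];K=np.array(im["camera_matrix"]);V=np.linalg.inv(np.array(im["view"]))
    v,u=np.mgrid[:d.shape[0],:d.shape[1]]
    p=np.stack([(u-K[0,2])/K[0,0]*d,-(v-K[1,2])/K[1,1]*d,-d,np.ones_like(d)],-1)@V.T
    p=p[...,:3]; p[d==0]=np.nan
    return p
E
python3 - <<'E'
from h import *
s=state();print({k:np.round(s[k],3) for k in s})
for n in("scene","side"):
    im=get_image(n);cv2.imwrite(f"pics/{n}0.png",im["frame"]);np.savez(f"{n}0.npz",f=im["frame"],p=cloud(im))
    print(np.linalg.inv(im["view"]).round(2)[:3,3],np.isfinite(cloud(im)[...,0]).mean())
E
```

```text
pics
{'time': np.float64(0.0), 'joint_pos': array([-1.181,  0.092,  1.232,  0.   ,  1.82 , -0.057]), 'dq': array([-0.001, -0.   , -0.001, -0.002,  0.001,  0.001]), 'joint_torque': array([ 3.0000e-03, -4.4645e+01, -4.0644e+01,  7.0000e-02,  3.0000e-02,
       -0.0000e+00]), 'ee_pos': array([ 0.259, -0.541,  0.23 ]), 'ee_rot': array([-0.001,  0.975,  0.222, -0.   ]), 'ft_force': array([-0.43 , -0.162, -0.92 ]), 'moment': array([-0.026,  0.001, -0.03 ]), 'finger_force': np.float64(0.0), 'finger_gap': np.float64(0.087)}
[-0.09  1.39  0.73] 0.9479676870748299
[ 0.47 -1.02  0.95] 0.9959438775510204
```

View pics/scene0.png

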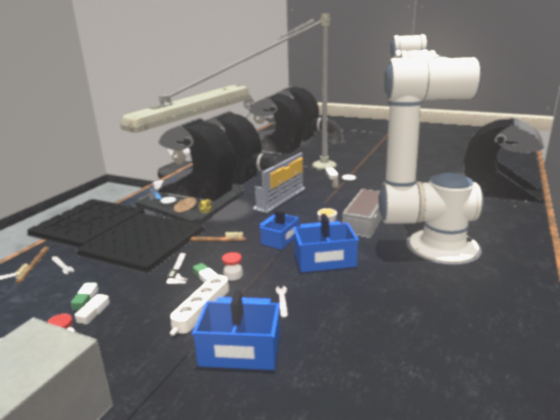

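View pics/side0.png

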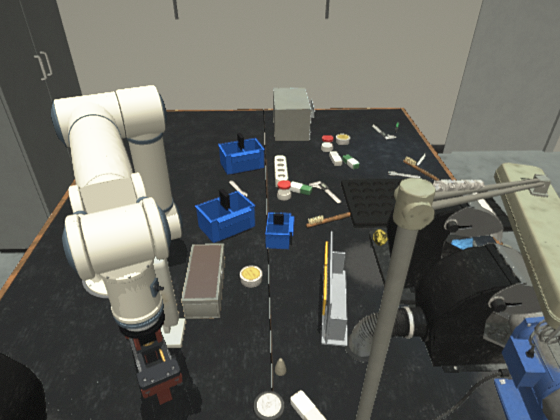

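The small bin is at side (280,230) and scene (280,230). The two larger look-alikes are at side (225,215) and (242,155), which are scene (325,245) and (238,333). The panel with the yellow rail is at side (330,285), the cone at side (280,366), and tin-like items at side (251,275) and (268,405). I'll measure next.

```bash
cat > m.py <<'E'
import numpy as np,cv2
tiles=[]
for n,box in(("side",(150,370,185,410)),("scene",(150,290,180,370))):
    z=np.load(n+"0.npz");f,p=z["f"],z["p"];hsv=cv2.cvtColor(f,cv2.COLOR_BGR2HSV)
    for nm,lo,hi in(("blue",(105,150,40),(125,255,255)),("yel",(12,140,100),(32,255,255))):
        m=cv2.inRange(hsv,lo,hi);k,l,st,c=cv2.connectedComponentsWithStats(m)
        for i in range(1,k):
            if st[i,4]<60: continue
            q=p[l==i];q=q[np.isfinite(q[:,0])]
            if len(q)<20: continue
            print(n,nm,c[i].round(),st[i,4],np.percentile(q,[3,97],axis=0).round(3).tolist())
            if nm=="blue" and q[:,2].max()<.2:
                t=q[q[:,2]>np.percentile(q[:,2],97)-.004]
                if len(t)>=5:print("   rim rect",np.array2string(cv2.boxPoints(cv2.minAreaRect(t[:,:2].astype(np.float32))).round(3)).replace("\n",""),t[:,2].mean().round(3))
            if nm=="yel" and st[i,2]*st[i,3]>600:
                t=q[np.abs(q[:,2]-.14)<.03]
                if len(t)>10:print("   line",cv2.fitLine(t[:,:2].astype(np.float32),cv2.DIST_HUBER,0,.01,.01).ravel().round(4))
    r0,r1,c0,c1=box
    tiles.append(cv2.resize(f[r0:r1,c0:c1],None,fx=600/(r1-r0)if n=="zz" else 2.1,fy=2.1,interpolation=cv2.INTER_CUBIC))
z=np.load("side0.npz")
for u,v in((251,272),(268,400),(280,358),(284,186),(278,218),(328,250),(328,330),(320,305)): print((u,v),z["p"][v,u].round(3))
h=max(t.shape[0] for t in tiles);tiles=[cv2.copyMakeBorder(t,0,h-t.shape[0],0,0,0) for t in tiles]
o=np.hstack(tiles);s=min(800/o.shape[1],600/o.shape[0]);cv2.imwrite("pics/crop1.png",cv2.resize(o,None,fx=s,fy=s))
E
python3 m.py
```

```text
side blue [241. 156.] 1263 [[0.284, 0.604, 0.003], [0.468, 0.769, 0.096]]
   rim rect [[0.268 0.713] [0.318 0.581] [0.487 0.646] [0.437 0.777]] 0.095
side blue [225. 217.] 1992 [[0.24, 0.137, 0.003], [0.426, 0.317, 0.095]]
   rim rect [[0.224 0.229] [0.298 0.112] [0.45  0.209] [0.376 0.326]] 0.094
side blue [279. 231.] 797 [[0.477, 0.092, 0.002], [0.569, 0.22, 0.069]]
   rim rect [[0.472 0.095] [0.564 0.086] [0.577 0.213] [0.486 0.223]] 0.069
side yel [381. 237.] 87 [[0.85, 0.063, 0.043], [0.879, 0.103, 0.07]]
side yel [325. 275.] 206 [[0.618, -0.281, 0.0], [0.688, 0.116, 0.153]]
scene blue [312. 241.] 2930 [[0.236, 0.106, 0.002], [0.556, 0.32, 0.091]]
   rim rect [[0.223 0.234] [0.301 0.115] [0.45  0.213] [0.371 0.332]] 0.09
scene blue [224. 301.] 74 [[0.385, 0.635, 0.088], [0.446, 0.691, 0.135]]
scene blue [244. 337.] 3517 [[0.276, 0.614, 0.002], [0.439, 0.769, 0.092]]
   rim rect [[0.267 0.718] [0.312 0.589] [0.48  0.647] [0.435 0.776]] 0.091
scene yel [286. 172.] 377 [[0.618, -0.271, 0.093], [0.651, -0.06, 0.146]]
   line [ 0.149   0.9888  0.6352 -0.1601]
(251, 272) [ 0.427 -0.05   0.032]
(268, 400) [ 0.471 -0.466  0.012]
(280, 358) [ 0.505 -0.342 -0.001]
(284, 186) [0.553 0.402 0.064]
(278, 218) [0.519 0.149 0.093]
(328, 250) [0.689 0.079 0.004]
(328, 330) [ 0.632 -0.307  0.062]
(320, 305) [ 0.632 -0.166  0.001]
```

View pics/crop1.png

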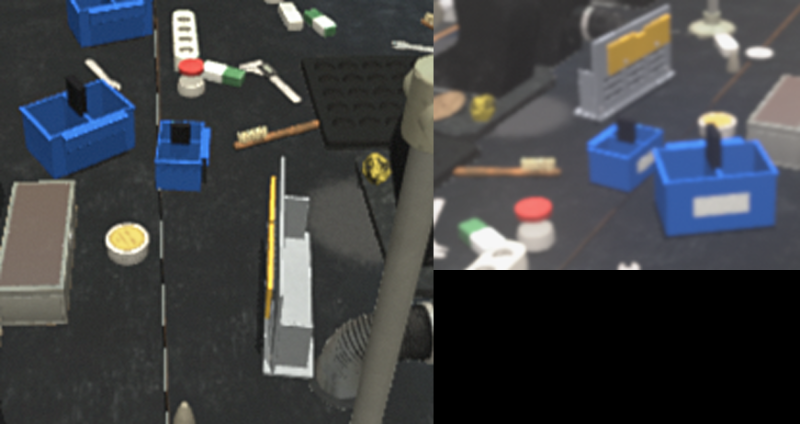

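In the crop the small bin (side crop (183,155)) has its black plate and its lip on the right (+x). It measures 91x128 mm at rim height 69 mm, so it is the right one. The rail notch shows at scene crop (648,42). The jar is at crop (190,75) and the cone at (185,412). Next come close wrist views over the panel and then the bin.

```bash
cat >> h.py <<'E'
def q(a): return [0,np.cos(a/2),np.sin(a/2),0]
E
python3 - <<'E'
from h import *
P=np.load("side0.npz")["p"].reshape(-1,3)
b=P[(P[:,0]>.45)&(P[:,0]<.85)&(P[:,1]>-.5)&(P[:,1]<.4)&(P[:,2]>.2)]
print(len(b), np.percentile(b,[0,50,100],axis=0).round(2) if len(b) else "")
for n,pos,a in(("wp",[.58,-.17,.36],-.15),("wb",[.50,.152,.32],-.1)):
    move_to(pos,q(a)); hold(.3); im=get_image("wrist")
    cv2.imwrite(f"pics/{n}.png",im["frame"]);np.savez(f"{n}0.npz",f=im["frame"],p=cloud(im))
    s=state();print(n,s["time"].round(1),s["ee_pos"].round(3),s["joint_pos"].round(2),np.linalg.inv(im["view"]).round(3)[:3].tolist(),s["ft_force"].round(2))
E
python3 -c "
import cv2,numpy as np
o=np.hstack([cv2.imread('pics/wp.png'),cv2.imread('pics/wb.png')]);cv2.imwrite('pics/w2.png',cv2.resize(o,(800,300),interpolation=cv2.INTER_AREA))"
```

```text
301 [[ 0.77 -0.5   0.2 ]
 [ 0.8  -0.48  0.6 ]
 [ 0.85  0.    0.63]]Traceback (most recent call last):
  File "<stdin>", line 8, in <module>
AttributeError: 'float' object has no attribute 'round'
[ WARN:0@0.013] global loadsave.cpp:275 findDecoder imread_('pics/wb.png'): can't open/read file: check file path/integrity
Traceback (most recent call last):
ValueError: all the input arrays must have same number of dimensions, but the array at index 0 has 3 dimension(s) and the array at index 1 has 1 dimension(s)
```

Run:
```python
from h import *
for n,pos,a in(("wb",[.50,.152,.32],-.1),):
    move_to(pos,q(a)); hold(.3); im=get_image("wrist")
    cv2.imwrite(f"pics/{n}.png",im["frame"]);np.savez(f"{n}0.npz",f=im["frame"],p=cloud(im))
    s=state();print(n,s["time"],np.round(s["ee_pos"],3),np.round(s["joint_pos"],2),np.linalg.inv(im["view"]).round(3)[:3].tolist(),np.round(s["ft_force"],2))
o=np.hstack([cv2.imread('pics/wp.png'),cv2.imread('pics/wb.png')]);cv2.imwrite('pics/w2.png',cv2.resize(o,(800,300),interpolation=cv2.INTER_AREA))
```

```text
wb 3.9083 [0.5   0.151 0.32 ] [ 0.23 -0.08  1.24 -0.    1.98  1.9 ] [[-0.101, 0.956, 0.275, 0.576], [-0.995, -0.098, -0.027, 0.143], [0.001, -0.277, 0.961, 0.473]] [-0.51  0.06  0.57]
```

View pics/w2.png

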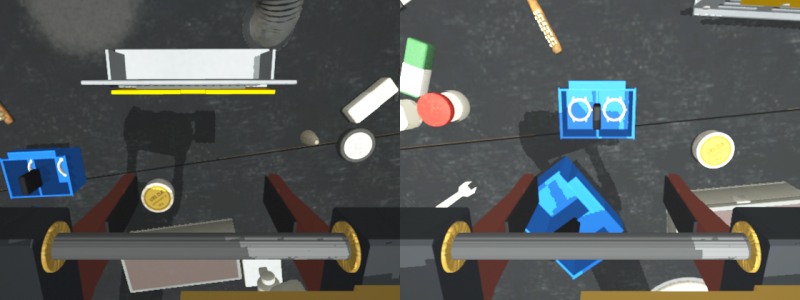

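In the left half, seen from above the panel, the yellow rail runs from (110,92) to (275,92) and the panel top edge from (80,82) to (297,82). The cone is at (308,138). In the right half, the small bin at (597,113) holds both cases, with its plate at (597,115) and its lip on the far side at (597,85).

Run:
```python
import numpy as np,cv2
z=np.load("wb0.npz");f,p=z["f"],z["p"];hsv=cv2.cvtColor(f,cv2.COLOR_BGR2HSV)
near=np.hypot(p[...,0]-.52,p[...,1]-.15)<.1
bl=(cv2.inRange(hsv,(100,120,40),(128,255,255))>0)&near&(np.abs(p[...,2]-.065)<.008)
t=p[bl];r=cv2.minAreaRect(t[:,:2].astype(np.float32));print("rim",len(t),np.median(t[:,2]).round(4),r,cv2.boxPoints(r).round(4).tolist())
pl=near&(p[...,2]>.09);t=p[pl];r=cv2.minAreaRect(t[:,:2].astype(np.float32));print("plate",len(t),np.median(t[:,2]).round(4),r)
z=np.load("wp0.npz");f,p=z["f"],z["p"];hsv=cv2.cvtColor(f,cv2.COLOR_BGR2HSV)
ye=(cv2.inRange(hsv,(22,150,80),(36,255,255))>0)&(np.abs(p[...,0]-.63)<.06)
t=p[ye&(np.abs(p[...,2]-.15)<.006)]
l=cv2.fitLine(t[:,:2].astype(np.float32),cv2.DIST_HUBER,0,.001,.001).ravel();print("rail",len(t),np.median(t[:,2]),l)
pt=p[(np.abs(p[...,2]-.165)<.004)&(np.abs(p[...,0]-.64)<.06)]
l2=cv2.fitLine(pt[:,:2].astype(np.float32),cv2.DIST_HUBER,0,.001,.001).ravel();print("panel top",len(pt),l2)
d=l[:2]*np.sign(l[1]);s=(t[:,:2]-l[2:])@d;print("rail ends",s.min(),s.max(),"mid",(l[2:]+d*(s.min()+s.max())/2).round(4))
n=np.array([d[1],-d[0]]);print("width",np.percentile((t[:,:2]-l[2:])@n,[2,98]))
d2=l2[:2]*np.sign(l2[1]);s2=(pt[:,:2]-l2[2:])@d2;print("panel",s2.min(),s2.max(),"mid",(l2[2:]+d2*(s2.min()+s2.max())/2).round(4),np.percentile((pt[:,:2]-l2[2:])@[d2[1],-d2[0]],[2,98]))
# notch from scene: yellow top silhouette
z=np.load("scene0.npz");f,p=z["f"],z["p"];hsv=cv2.cvtColor(f,cv2.COLOR_BGR2HSV)
m=cv2.inRange(hsv,(12,130,90),(34,255,255))[150:190,262:310]
mid=l[2:]+d*(s.min()+s.max())/2
for c in range(m.shape[1]):
    rr=np.nonzero(m[:,c])[0]
    if len(rr): q=p[rr[0]+151,c+262];print(c+262,rr[0]+150,((q[:2]-mid)@d*1e3).round(0),q[2].round(3),end=" | ")
# rail notch in wrist: yellow count heights by s
t=p=np.load("wp0.npz")["p"][ye];s=(t[:,:2]-mid)@d
print();print([(b,int((((s>b/1e3)&(s<=b/1e3+.01)&(t[:,2]>.146))).sum()),round(float(np.percentile(t[(s>b/1e3)&(s<=b/1e3+.01),2],50)),4)) for b in range(-110,110,10)])
```

```text
rim 854 0.064 ((0.5225475430488586, 0.155269593000412), (0.1241111010313034, 0.09453291445970535), 84.1749038696289) [[0.4691999852657318, 0.09830000251531601], [0.5633000135421753, 0.08869999647140503], [0.5759000182151794, 0.21220000088214874], [0.48179998993873596, 0.22179999947547913]]
plate 54648 0.4081 ((0.5115354061126709, 0.150147944688797), (0.1355249583721161, 0.04773758351802826), 84.60255432128906)
rail 1033 0.1495005741118937 [ 0.14849703  0.9889129   0.6267472  -0.22402589]
panel top 1911 [ 0.14789213  0.9890035   0.64870685 -0.16868588]
rail ends -0.058352154662456836 0.1719240942627822 mid [ 0.6352 -0.1679]
width [-0.00227453  0.00248159]
panel -0.140366091972721 0.14839652930323557 mid [ 0.6493 -0.1647] [-0.00275315  0.00285695]
271 174 110.0 0.14 | 272 173 103.0 0.142 | 273 172 98.0 0.145 | 274 172 91.0 0.143 | 275 171 84.0 0.144 | 276 171 79.0 0.143 | 277 170 71.0 0.144 | 278 169 64.0 0.147 | 279 169 54.0 0.143 | 280 169 53.0 0.144 | 281 168 49.0 0.147 | 282 168 36.0 0.142 | 283 167 24.0 0.142 | 284 167 25.0 0.143 | 285 167 7.0 0.137 | 286 167 11.0 0.139 | 287 167 -1.0 0.135 | 288 166 -5.0 0.138 | 289 165 -12.0 0.14 | 290 164 -19.0 0.143 | 291 163 -28.0 0.144 | 292 163 -40.0 0.14 | 293 162 -44.0 0.143 | 294 161 -50.0 0.146 | 295 161 -67.0 0.14 | 296 160 -72.0 0.144 | 297 160 -73.0 0.144 | 298 159 -84.0 0.145 | 299 158 -98.0 0.145 | 300 158 -98.0 0.145 | 301 158 -104.0 0.143 | 
[(-110, 61, 0.149), (-100, 53, 0.1491), (-90, 57, 0.149), (-80, 51, 0.1492), (-70, 51, 0.1491), (-60, 98, 0.1505), (-50, 50, 0.1493), (-40, 52, 0.1495), (-30, 51, 0.149), (-20, 15, 0.1407), (-10, 0, 0.1403), (0, 0, 0.1402), (10, 10, 0.1405), (20, 49, 0.1493), (30, 57, 0.1494), (40, 49, 0.1491), (50, 48, 0.149), (60, 48, 0.1493), (70, 50, 0.149), (80, 51, 0.1493), (90, 48, 0.149), (100, 51, 0.149)]
```

Run:
```python
import cv2,numpy as np
a=cv2.imread('pics/wp.png')[95:145,140:400];b=cv2.imread('pics/scene0.png')[150:205,250:310]
a=cv2.resize(a,None,fx=3,fy=3,interpolation=cv2.INTER_CUBIC);b=cv2.resize(b,None,fx=7,fy=7,interpolation=cv2.INTER_CUBIC)
w=max(a.shape[1],b.shape[1]);o=np.vstack([cv2.copyMakeBorder(x,0,0,0,w-x.shape[1],0) for x in(a,b)]);print(o.shape);cv2.imwrite('pics/notch.png',o)
```

```text
(535, 780, 3)
```

View pics/notch.png

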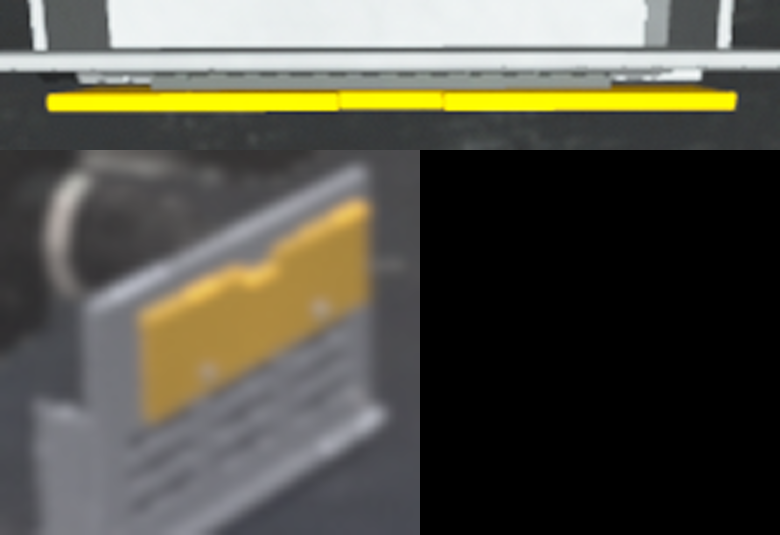

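The notch spans s = -17 to +17 mm about the rail middle at (0.6352, -0.1679). Next I'll confirm the plate and grasp.

Run:
```python
from h import *
p=np.load("wb0.npz")["p"]
t=p[(np.hypot(p[...,0]-.52,p[...,1]-.15)<.05)&(p[...,2]>.098)&(p[...,2]<.115)]
a=-.1017;bx=np.array([np.cos(a),np.sin(a)]);by=np.array([-bx[1],bx[0]])
o=np.array([.5163,.1559])
e=np.array([np.percentile((t[:,:2]-o)@v,[1,99]) for v in(bx,by)]);print("plate ext rel",len(t),e.round(4).tolist(),np.median(t[:,2]))
pc=o+bx*e[0].mean()+by*e[1].mean();print("plate c",pc)
c=(o+pc)/2
assert np.linalg.norm(pc-o)<.005
move_to([*c,.14],q(a)); move_l([*c,.0785],.08); close(); hold(.2)
s=state();print(s["finger_gap"],s["finger_force"],np.round(s["ee_pos"],4),np.round(s["ft_force"],2))
f0=s["ft_force"]
move_l([*c,.215],.1);hold(.3)
s=state();print(s["time"],s["finger_gap"],np.round(s["ee_pos"],4),np.round(s["ft_force"],2),np.round(s["moment"],3))
im=get_image("wrist");np.savez("g.npz",f=im["frame"],p=cloud(im));cv2.imwrite("pics/g.png",im["frame"])
```

```text
plate ext rel 386 [[-0.0155, 0.0189], [-0.0056, 0.006]] 0.1039530506965402
plate c [0.51799545 0.15591002]
0.011605383923197 29.99995529651642 [0.5171 0.1559 0.0785] [-0.09 -0.21 -0.26]
8.7417 0.011848808465157378 [0.5171 0.1559 0.2148] [ 0.85  0.03 -2.52] [0.045 0.01  0.029]
```

View pics/g.png

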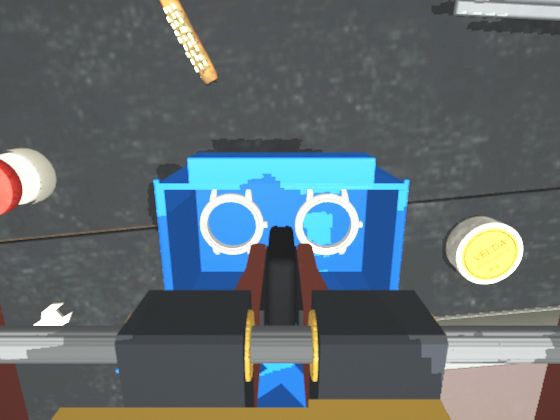

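The bin is held level with both cases inside, at (232,222) and (327,222), and the lip's far edge at (282,157). Now I'll measure the lip edge in the grasp and carry the bin over the rail.

```bash
cat >> h.py <<'E'
A=-.149; N=np.array([np.cos(A),np.sin(A)]); D=np.array([-N[1],N[0]]); MID=np.array([.6352,-.1679])
def lip(p,f,c,a,zb):
    hsv=cv2.cvtColor(f,cv2.COLOR_BGR2HSV);bx=np.array([np.cos(a),np.sin(a)]);by=np.array([-bx[1],bx[0]])
    r=p[...,:2]-c
    m=(cv2.inRange(hsv,(98,110,40),(128,255,255))>0)&(np.abs(p[...,2]-zb-.065)<.006)&(np.abs(r@by)<.07)&(r@bx<.08)
    t=r[m];x,y=t@bx,t@by
    e=np.array([x[(y>b)&(y<=b+.01)].max() for b in np.arange(-.04,.04,.01)])
    fl=y[x>.046]
    print("lip far edge rel TCP",e.round(4),"flange y",np.percentile(fl,[1,99]).round(4),"z",np.median(p[m][:,2]).round(4))
    return np.median(e)
E
python3 - <<'E'
from h import *
z=np.load("g.npz");c=np.array(state()["ee_pos"])[:2]
e=lip(z["p"],z["f"],c,-.1017,.1365)
off=np.clip(e-.0525,-.004,.004) # bin origin = TCP + off*bx
tgt=MID-N*(.04475+off)+D*.045
print(off,tgt)
move_to([*tgt-N*.04,.222],q(A)); move_l([*tgt,.222],.08); hold(.4)
s=state();print(s["time"],np.round(s["ee_pos"],4),np.round(s["ft_force"],2))
im=get_image("wrist");p=cloud(im);np.savez("h.npz",f=im["frame"],p=p);cv2.imwrite("pics/h.png",im["frame"])
c=np.array(s["ee_pos"])[:2];lip(p,im["frame"],c,A,s["ee_pos"][2]-.0785)
hsv=cv2.cvtColor(im["frame"],cv2.COLOR_BGR2HSV)
t=p[(cv2.inRange(hsv,(22,150,60),(36,255,255))>0)&(np.abs(p[...,2]-.15)<.005)]
print("rail",len(t),np.percentile((t[:,:2]-c)@N,[2,50,98]).round(4) if len(t) else"", np.percentile((t[:,:2]-MID)@D,[0,100]).round(3) if len(t) else"")
t=p[(np.abs(p[...,2]-.165)<.004)&(np.abs((p[...,:2]-MID)@N-.013)<.02)]
print("paneltop",len(t),np.percentile((t[:,:2]-c)@N,[2,50,98]).round(4) if len(t) else "")
E
```

```text
lip far edge rel TCP [0.0531 0.053  0.0531 0.053  0.053  0.0531 0.053  0.0531] flange y [-0.0442  0.0445] z 0.2005
0.0005529649219668462 [ 0.59707921 -0.11667341]
10.8917 [ 0.5969 -0.1167  0.2222] [ 0.11 -0.57 -2.24]
lip far edge rel TCP [0.0531 0.0531 0.0531 0.0531 0.0531 0.0531 0.0531 0.0531] flange y [-0.0437  0.0436] z 0.2081
rail 1556 [0.0431 0.0457 0.048 ] [-0.115  0.115]
paneltop 4577 [0.0564 0.059  0.0617]
```

View pics/h.png

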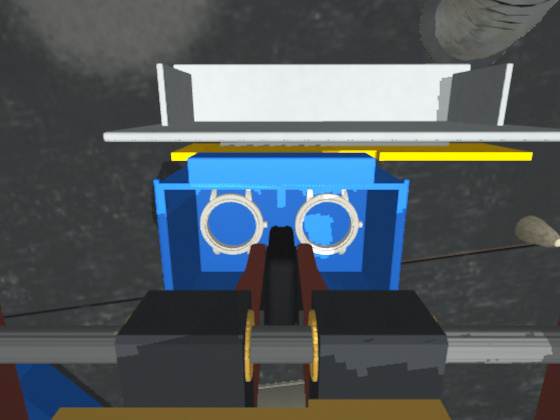

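The bin is over the rail. The rail (yellow, row 155) lies under the lip's far edge, and its centre is 45.7 mm from the TCP against the 45.3 mm needed. The cone is at (540,230), well clear. I'll lower the bin by force.

```bash
cat >> h.py <<'E'
def F(t=.15):
    hold(t/2);a=np.array(state()["ft_force"]);hold(t/2);return (a+np.array(state()["ft_force"]))/2
E
python3 - <<'E'
from h import *
s=state();x,y,_=s["ee_pos"];x,y=0.59708+N[0]*.0004,-.11667+N[1]*.0004
move_l([x,y,.178],.06);f0=F(.3);print("base",f0.round(2))
z=.178
while z>.168:
    z-=.0006;move_l([x,y,z],.02);f=F(.08)-f0
    print(round(z,4),f.round(2),end=" | ")
    if f[2]>1.8 or np.abs(f).max()>5: break
hold(.4);s=state();print("\n",s["time"],np.round(s["ee_pos"],4),(F()-f0).round(2),s["finger_gap"])
np.save("f0.npy",f0)
E
```

```text
base [-0.31  0.03 -1.75]
0.1774 [ 0.22 -0.98 -0.21] | 0.1768 [-0.51  0.37 -0.48] | 0.1762 [0.87 0.24 0.37] | 0.1756 [-0.35 -0.25 -0.11] | 0.175 [ 0.2   0.13 -0.53] | 0.1744 [-0.06 -0.01 -0.48] | 0.1738 [ 0.32 -0.47 -0.25] | 0.1732 [ 0.13 -0.74 -0.47] | 0.1726 [ 0.51  0.01 -0.12] | 0.172 [-0.66  0.19  2.39] | 
 15.8583 [ 0.5976 -0.1167  0.1724] [-0.58  0.17  4.2 ] 0.011742532724828874
```

Contact is at z≈0.172 with a light load. I'll slide towards the notch and watch the load.

Run:
```python
from h import *
f0=np.load("f0.npy");x,y=0.59708+N[0]*.0004,-.11667+N[1]*.0004;z=.172;c0=np.array([x,y])
s=0.;log=[];near=0
while s<.052:
    s+=.0025 if s<.035 else .001
    c=c0-D*s;move_l([*c,z],.025);f=F(.06)-f0;fd=f[:2]@D
    log.append((round(45-s*1e3,1),round(z*1e3,2),*f.round(1).tolist()))
    if f[2]>4.5: z+=.0002
    elif f[2]<1.5 and s<.035: z-=.0002
    if abs(fd)>7 or abs(f[:2]@N)>7 or f[2]>10: print("STOP");break
    if s>.036 and f[2]<.9:
        near+=1
        if near>=2: break
    else: near=0
for l in log: print(*l,end=" | ")
st=state();print("\n",st["time"],np.round(st["ee_pos"],4),(F(.3)-f0).round(2)); np.save("c.npy",[*c,z])
```

```text
42.5 172.0 0.8 0.3 4.3 | 40.0 172.0 0.8 0.3 6.0 | 37.5 172.2 0.9 1.0 5.9 | 35.0 172.4 0.5 0.3 5.7 | 32.5 172.6 0.1 0.2 4.7 | 30.0 172.8 -0.0 -0.3 2.7 | 27.5 172.8 0.4 -0.4 1.6 | 25.0 172.8 0.4 -0.1 0.4 | 22.5 172.6 -0.1 -0.2 0.7 | 20.0 172.4 -0.0 0.2 1.0 | 17.5 172.2 -0.1 0.2 2.4 | 15.0 172.2 -0.0 -0.4 2.8 | 12.5 172.2 -0.0 -0.1 4.0 | 10.0 172.2 0.6 -0.4 4.4 | 7.5 172.2 0.8 0.1 3.9 | 6.5 172.2 0.8 0.6 4.2 | 5.5 172.2 0.2 1.0 4.4 | 4.5 172.2 0.6 0.3 2.7 | 3.5 172.2 0.5 -0.7 -0.2 | 2.5 172.2 0.5 0.2 -0.6 | 
 22.3417 [ 0.5911 -0.1587  0.172 ] [0.71 0.21 0.15]
```

The load vanished at s≈3.5 mm, as expected. I'll move 2 mm more to the centre and lower into the notch.

Run:
```python
from h import *
f0=np.load("f0.npy");*c,z=np.load("c.npy");c=np.array(c)-D*.002
move_l([*c,z],.02);print((F(.2)-f0).round(2))
while z>.1635:
    z-=.0007;move_l([*c,z],.02);f=F(.08)-f0
    print(round(z,4),f.round(1),end=" | ")
    if f[2]>2 or np.abs(f[:2]).max()>5: break
hold(.3);s=state();print("\n",s["time"],np.round(s["ee_pos"],4),(F(.2)-f0).round(2))
np.save("c.npy",[*c,z])
```

```text
[ 0.29  0.1  -0.18]
0.1715 [ 0.4 -0.8 -0.5] | 0.1708 [ 0.1 -0.6 -0. ] | 0.1701 [ 0.3 -0.3 -0.5] | 0.1694 [ 0.6  0.2 -0.6] | 0.1687 [ 0.5 -0.9 -0.7] | 0.168 [ 0.3  0.5 -0.1] | 0.1673 [ 0.1  0.2 -0.6] | 0.1666 [ 0.2 -0.1 -0.2] | 0.1659 [-0.6  0.2  2.6] | 
 26.3917 [ 0.591  -0.1608  0.1664] [-0.47  0.04  4.87]
```

The bin dropped 6 mm and is seated. I'll ease off, release and retreat.

Run:
```python
from h import *
f0=np.load("f0.npy");*c,z=np.load("c.npy")
move_l([*c,z+.0002],.02);gripper_open();hold(.3);print((F()-f0).round(2),state()["finger_gap"])
move_l([*c,z+.1],.1);move_l([c[0]-N[0]*.03,c[1]-N[1]*.03,.36],.15);hold(.4)
im=get_image("wrist");p=cloud(im);np.savez("r.npz",f=im["frame"],p=p);cv2.imwrite("pics/r.png",im["frame"])
hsv=cv2.cvtColor(im["frame"],cv2.COLOR_BGR2HSV)
r=p[...,:2]-MID
m=(cv2.inRange(hsv,(98,110,40),(128,255,255))>0)&(p[...,2]>.14)&(p[...,2]<.18)&(np.abs(r@D)<.08)&(np.abs(r@N)<.12)
t=p[m];x=(t[:,:2]-MID)@N-.0105;y=(t[:,:2]-MID)@D
k=(x>-.014)&(np.abs(y)<.05);print("flange panel x max",np.percentile(x,99.5),"z",np.median(t[k,2]),"y",np.percentile(y[k],[1,99]),"(home 65-44+132=153)")
k=x<-.085;print("front rim z",np.median(t[k,2]),len(t[k]),"t",state()["time"])
```

```text
[-0.3   0.09  1.51] 0.08790274792052388
flange panel x max -0.005337911295473433 z 0.15269252307838346 y [-0.04322553  0.04401146] (home 65-44+132=153)
front rim z 0.145952816579871 600 t 30.925
```

View pics/r.png

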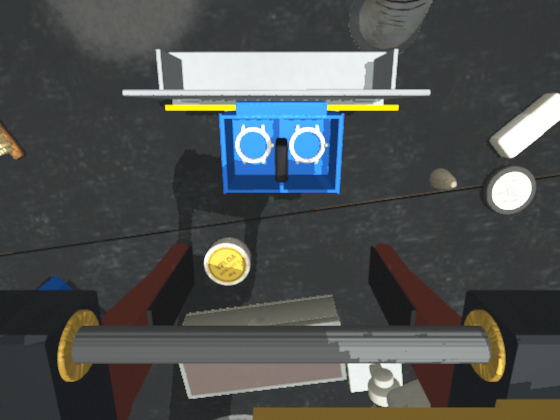

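The bin hangs in the notch, centred at (282,150), with both cases inside at (253,145) and (307,145). The flange is at 152.7 mm against 153 mm for home, the tilt is about 0.08 rad, and the robot is clear.

```bash
python3 -c "
from h import *
print(job_done())"
```

```text
the job is handed in; nothing more can be done
None
```

The small bin hangs home in the notch with both watch cases in it, the gripper is clear, the jar, tin and cone were not touched, and I handed the job in at about 31 s; no verdict came back.

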